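# Break down the stack of instrument cases into their colour-marked bays

## Robot

A 6-joint arm with a two-finger parallel gripper is mounted at the origin on a cart in front of the work surface, level with it; the furniture and walls round the work are solid. World frame = base frame: x ahead of the robot, y to its left, z up, the work surface at z = 0. Lengths are in mm, angles in degrees, forces in N, time in s.
With the tool pointing down it reaches from about 300 to 850 mm from the base axis. Payload 4.2 kg.
Tool frame: the origin (TCP) lies on the centre line of the jaws, within the pads' length; the fingertips stand 14 mm ahead of it and the grasp point (between the pads) lies 5 mm behind it (env.finger_overhang is the z of the fingertips in the tool frame, in mm); z points along the fingers, y is the line along which they close (so a half turn about z gives the same grasp; the last joint's range is limited). The gripper opens to 91 mm and grips with 3 to 60 N. Pads are 32 mm wide; open, the fingers measure 118 mm over their backs; the gripper's body (76 mm by 178 mm) begins 60 mm behind the grasp point.
Start: joints at [-69.672, 18.312, 89.639, -0, 72.044, -1.146], TCP at [210.503, -535.098, 227.976] pointing down, gripper open.
Joint ranges: [-177.97, 177.97], [-48.28, 115.42], [12.27, 149.76], [-77.06, 257.06], [2.81, 150.46], [-146.56, 146.56]. Speed limits (degrees/s): [147.25, 147.25, 180, 180, 180, 180].

## Interface

Orientations are given as [roll, pitch, yaw] about the fixed x, y, z axes, in that order (R = Rz(yaw) Ry(pitch) Rx(roll)).
In Python, from workcell import sensors, viewer, env gives the robot as it stands. The module is installed in compiled form; this text tells all that it offers.
- The arm moves only by the tool step_arm, never from a script. Its argument "plan" is one flat list of numbers, 6 for each row, row after row: the shift along the tool's x, y, z in cm, then the turn, a rotation vector about the tool's x, y, z in rad. In form: [x, y, z, wx, wy, wz, x, y, z, wx, wy, wz, ...]. A call has 1 to 5 rows; each row shifts and turns the commanded pose from where the row before left it, along the tool's axes as they then stand; what a row does not reach is not made up. A row lasts 1/12 s, in which the tool goes at most 41.7 mm and 7.16 degrees, less where a joint would pass 70% of its speed; a pose out of reach is approached as far as the arm can. A call is refused whole if a number of a shift passes 4.17 or a number of a turn 0.125, either way. A call with a gripper value outside its range is refused whole. "hand" is the finger opening in cm, from 0 to 9.12, set as the call begins (left out, the last holds). The fingers move at their own pace and stop on an object; "newtons" is the grip in N (left out, the last holds). Time passes only in rows, so rows that do not move let the fingers close. It gives the time, the measured TCP pose, the force, the opening and the grip force at its end, in the units of the state.
- sensors.state(): the state, without advancing time (a new reading comes with each control period).
- viewer.grab_frame(name): name is "side" or "top"; returns a dict with "img" (420x560x3 uint8, red, green, blue), "fx", "fy", "cx", "cy" (pixels), "position" and "attitude" of the camera in the world. Camera axes: x right, y down, z forward; pixel columns grow to the right and rows downward; lengths in mm; the calibration is good to about 2 mm. A picture is of the moment at which its call begins. There is no depth.
- env.job_done(): hands the job in; it is judged then, once.
Trained networks look in a picture, given as the dict that the camera call returned (one of the last four; its "shot" number tells which), for a name from the list of things; names that differ only in an ending like _2 or _b are one class to them, and where a whole thing is asked for, a point or a joint stands for the part that bears it (a point fixed in the world has none). Each returns a list of dicts, best first, with "score" (0 to 1); they miss things now and then, are a little off and sometimes report something else, mostly with a low value. They report only what shows in the picture. A call takes as long as a camera call. They do not tell look-alikes from the thing itself.
- viewer.boxes_of(name, picture): "location" ([column, row] in pixels, amid what is visible of it).
- viewer.pinpoint(name, picture): "location" ([column, row] in pixels: a listed point, or the origin of a listed thing).
The state is a dict: "time_s": time; "qpos": joint angles; "qvel": joint speeds; "effort": joint torques, N m; "ee_pos": TCP position; "ee_rot": TCP orientation; "force": force on the tool from outside, world axes, zero at the start; "torque": the same for the moment, N m; "gripper_width": finger opening in mm; "gripper_force": force on a finger pad.
Only numpy, scipy, OpenCV 4.12 (cv2) and the standard library are available. Lean on these libraries where they do the work, as an engineer would, in place of code of your own. Each camera call takes 0.05 s, during which the arm holds its last target. There are 200 camera calls.

## Task

The instrument cases have come back from calibration in one stack. Take the stack apart and set each one by itself, lid up, flat on the parking plate outlined in its own colour, centred in the outline and with its long side along the outline's long side. Do not tip any case over on the way, and leave the marker and the tape roll as they stand.

Things in the scene. Friction and masses are not known exactly. Their poses are not given: they have to be found in the camera images.
- red_center (a point): the centre (half-way up) of the small red plastic gauge box with a white label on its side, the top of the stack: 46 long (its y) x 36 wide (its x) x 16 high mm, 80 g nominal, its z axis up through the lid. All four boxes have flat lids and plain flat sides and lie loose on one another, roughly centred, long side along long side but a little askew. A box is gripped across its width.
- green_center (a point): the centre (half-way up) of the instrument case with the green lid (lower half grey), third from below, under the small red box: 70 long (its x) x 43 wide (its y) x 26 high mm, 140 g nominal, its z axis up through the lid
- yellow_center (a point): the centre (half-way up) of the instrument case with the yellow lid (lower half grey), second from below, under the green case: 96 long (its x) x 54 wide (its y) x 28 high mm, 220 g nominal, its z axis up through the lid
- blue_center (a point): the centre (half-way up) of the instrument case with the blue lid (lower half grey), at the bottom of the stack, on the bench: 124 long (its x) x 66 wide (its y) x 30 high mm, 300 g nominal, its z axis up through the lid
- red_bay: fixed pale grey parking plate on the bench, 4 mm thick, with a red outline of 8 mm wide tape, 72 x 54 mm inside (longer side along its x); origin at the plate's centre on its underside (bench level), z up
- green_bay: fixed pale grey parking plate on the bench, 4 mm thick, with a green outline of 8 mm wide tape, 90 x 63 mm inside (long side along its x); origin at the plate's centre on its underside (bench level), z up
- yellow_bay: fixed pale grey parking plate on the bench, 4 mm thick, with a yellow outline of 8 mm wide tape, 116 x 74 mm inside (long side along its x); origin at the plate's centre on its underside (bench level), z up
- blue_bay: fixed pale grey parking plate on the bench, 4 mm thick, with a blue outline of 8 mm wide tape, 144 x 86 mm inside (long side along its x); origin at the plate's centre on its underside (bench level), z up
- marker: bystander: red and white paint marker standing on its end behind the stack, 19 mm across, 134 mm high; origin at its foot
- tape: bystander: roll of yellow marking tape lying flat behind the stack, 97 mm across, 19 mm high; origin at the centre of its underside
There are look-alikes about, which are no part of the job. Of the things that look like the part that bears red_center, the smaller one is meant. What is shaped like the part that bears yellow_center but purple is not meant.

How it is judged (in metres and radians):
At the end, for the whole second after the job is handed in: Each of the red box and the green, yellow and blue cases lies flat and lid up (within 4.5 degrees), directly on the plate outlined in its colour, its centre within 15 mm of the plate's centre, its long side within 14 degrees of the outline's long side (either way round), released and at rest (horizontal distance between red_center and red_bay below 0.015 m and angle between the y axis of red_center and the x axis of red_bay, either way round below 0.25 rad and angle between each of red_center, green_center, yellow_center, blue_center's own z axis and vertical below 0.08 rad and height (world z) of red_center below 0.016 m and linear speed of each of red_box, green_case, yellow_case, blue_case below 0.01 m/s and horizontal distance between green_center and green_bay below 0.015 m and angle between the x axis of green_center and the x axis of green_bay, either way round below 0.25 rad and height (world z) of green_center below 0.021 m and horizontal distance between yellow_center and yellow_bay below 0.015 m and angle between the x axis of yellow_center and the x axis of yellow_bay, either way round below 0.25 rad and height (world z) of yellow_center below 0.022 m and horizontal distance between blue_center and blue_bay below 0.015 m and angle between the x axis of blue_center and the x axis of blue_bay, either way round below 0.25 rad and height (world z) of blue_center below 0.023 m); the robot touches nothing.
It fails at once if the marker is moved by more than 20 mm or tipped (distance of marker from where it was at the start of the episode above 0.02 m or angle between marker's own z axis and vertical above 0.3 rad).
It fails at once if the tape roll is moved by more than 20 mm or tipped (distance of tape from where it was at the start of the episode above 0.02 m or angle between tape's own z axis and vertical above 0.3 rad).
It fails at once if a case is tipped by more than 35 degrees (angle between any of red_center, green_center, yellow_center, blue_center's own z axis and vertical above 0.61 rad).
It also fails if it takes over 120 s, if anything falls off the work surface, if the arm or the gripper's body presses on something with over 40 N, if the wrist force passes 120 N, or if a joint passes its speed limit or range.

## Working session

There is one attempt and no reset: what is moved stays moved. The work goes in short steps, Python scripts to look and compute and a tool call to move; the robot and the scene stay as the last step left them, time stands still between calls to the robot, and variables do not carry over. Pictures are saved under pics/ and viewed, at most 14 in all, crops included, and the job is handed in when it is done.

Besides the shell and the picture viewer there is one more tool, called after "Emit:" by a JSON object that holds its "op" and its "data", one argument or row to a line. step_arm: Moves the arm, as the interface text tells. Its arguments: {"type":"object","properties":{"plan":{"type":"array","items":{"type":"number"}},"hand":{"type":"number"},"newtons":{"type":"number"}},"required":["plan"]}

```bash
mkdir -p pics; cat > h.py <<'E'
import numpy as np, cv2
from scipy.spatial.transform import Rotation as R
from workcell import sensors, viewer, env
def Rm(p):
    a=np.array(p["attitude"],float)
    if a.shape==(3,3): return a
    return R.from_euler('xyz',a,degrees=True).as_matrix()
def ray(p,uv):
    d=np.array([(uv[0]-p["cx"])/p["fx"],(uv[1]-p["cy"])/p["fy"],1.]); d=Rm(p)@d
    return np.array(p["position"],float),d
def onz(p,uv,z):
    o,d=ray(p,uv); return o+d*(z-o[2])/d[2]
def proj(p,X):
    c=Rm(p).T@(np.array(X,float)-p["position"]); return [p["fx"]*c[0]/c[2]+p["cx"],p["fy"]*c[1]/c[2]+p["cy"]]
def tri(p,a,q,b):
    o,d=ray(p,a);o2,e=ray(q,b); d/=np.linalg.norm(d);e/=np.linalg.norm(e)
    s=np.linalg.lstsq(np.c_[d,-e],o2-o,rcond=None)[0]
    x,y=o+s[0]*d,o2+s[1]*e; return (x+y)/2,np.linalg.norm(x-y)
def save(p,n): cv2.imwrite('pics/'+n+'.png',p["img"][:,:,::-1])
E
python3 - <<'E'
from h import *
s=viewer.grab_frame("side");t=viewer.grab_frame("top")
for n,p in(("s0",s),("t0",t)):
    save(p,n);print({k:v for k,v in p.items() if k!="img"})
    for o in "red_center green_center yellow_center blue_center red_bay green_bay yellow_bay blue_bay marker tape".split():
        print(o,[(np.round(d["location"]).tolist(),round(d["score"],2)) for d in viewer.pinpoint(o,p)],'B',[(np.round(d["location"]).tolist(),round(d["score"],2)) for d in viewer.boxes_of(o,p)])
print(env.finger_overhang,sensors.state())
E
```

```text
{'fx': 383.7784296684619, 'fy': 383.7784296684619, 'cx': 273.3241124429508, 'cy': 205.51136791562797, 'position': array([144.14146354, 631.02701501, 479.98650013]), 'attitude': array([-118.59658281,   -0.95629348, -144.82677391]), 'shot': 1}
red_center [([281.0, 260.0], 0.98), ([313.0, 204.0], 0.83)] B [([283.0, 264.0], 0.58), ([313.0, 202.0], 0.53), ([173.0, 303.0], 0.45)]
green_center [([316.0, 214.0], 0.77), ([215.0, 226.0], 0.58)] B [([317.0, 216.0], 0.9)]
yellow_center [([316.0, 226.0], 0.94), ([319.0, 205.0], 0.72)] B [([332.0, 201.0], 0.71), ([317.0, 231.0], 0.69)]
blue_center [([317.0, 232.0], 0.64)] B [([320.0, 238.0], 0.97)]
red_bay [([341.0, 185.0], 0.91), ([319.0, 211.0], 0.29)] B [([339.0, 187.0], 0.96)]
green_bay [([383.0, 202.0], 0.91)] B [([386.0, 199.0], 0.55)]
yellow_bay [([173.0, 301.0], 0.6), ([246.0, 206.0], 0.45)] B [([172.0, 303.0], 0.69)]
blue_bay [([251.0, 345.0], 0.85)] B [([249.0, 349.0], 0.79), ([316.0, 202.0], 0.18)]
marker [([248.0, 206.0], 0.7), ([316.0, 225.0], 0.52)] B [([246.0, 178.0], 0.92), ([316.0, 229.0], 0.54)]
tape [([217.0, 228.0], 0.57)] B [(
[... 1160 characters left out ...]
0, 169.0], 0.8)]
14.0 {'time_s': 2.1, 'qpos': array([-6.96738264e+01,  1.83120732e+01,  8.96382949e+01,  2.01648705e-03,
        7.20447440e+01, -1.14689495e+00]), 'qvel': array([ 0.05105367,  0.02587448, -0.03648885, -0.08042286,  0.00784221,
       -0.05430333]), 'effort': array([-6.77529260e-04, -4.12346184e+01, -2.32227820e+01,  7.27035874e-02,
        3.75394640e-02, -2.25231264e-05]), 'ee_pos': array([ 210.49433976, -535.104764  ,  227.97897479]), 'ee_rot': array([ 1.79995075e+02, -1.82011147e-03,  2.14724471e+01]), 'force': array([-0.07437837, -0.58756913,  0.21086447]), 'torque': array([-0.00579678,  0.03506714,  0.00735769]), 'gripper_force': 0.0, 'gripper_width': 91.14833467302488}
```

View pics/s0.png

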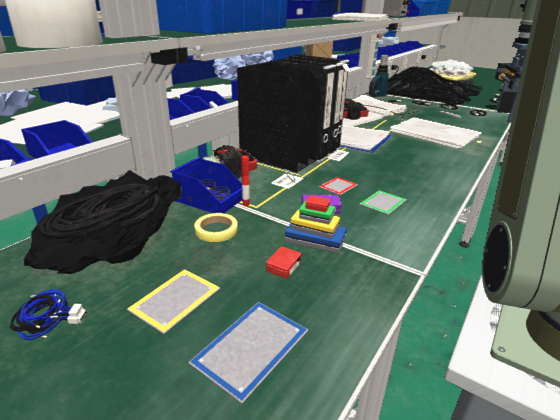

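View pics/t0.png

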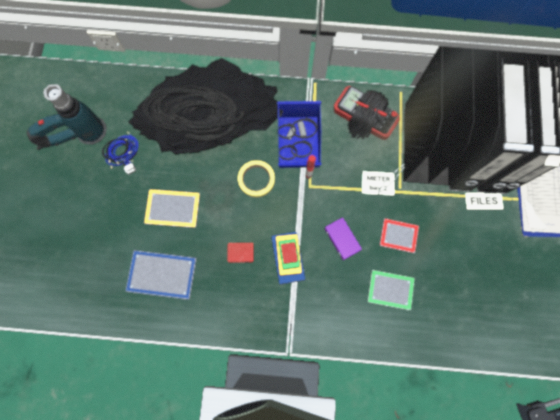

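The stack is at top px (288,255) and side px (317,222). Possible mistakes are the larger red box lying on the bench, at top (240,252) / side (283,263), and the purple case, at top (343,238) / side (320,203). Red at the top of the stack, side (316,203), is the smaller of the two reds, so I choose that. Next I'll measure and check it in one close crop.

```bash
cat >> h.py <<'E'
HUE={'red':[(0,8),(172,180)],'green':[(48,75)],'yellow':[(20,35)],'blue':[(100,125)],'purple':[(130,150)]}
def mask(p,c,uv,r,smin=120,vmin=90):
    h=cv2.cvtColor(p["img"],cv2.COLOR_RGB2HSV); m=np.zeros(h.shape[:2],np.uint8)
    for a,b in HUE[c]: m|=cv2.inRange(h,(a,smin,vmin),(b,255,255))
    k=np.zeros_like(m); cv2.circle(k,tuple(int(round(x)) for x in uv),r,255,-1); return m&k
def rect(p,c,uv,r,z,smin=120,vmin=90):
    m=mask(p,c,uv,r,smin,vmin); v,u=np.nonzero(m)
    if len(u)<8: return None
    P=np.array([onz(p,(a,b),z)[:2] for a,b in zip(u,v)],np.float32)
    (x,y),(w,h),a=cv2.minAreaRect(P)
    if w<h: w,h,a=h,w,a+90
    return np.round([x,y,w,h,(a+90)%180-90],1),len(u)
E
python3 - <<'E'
from h import *
s=viewer.grab_frame("side");t=viewer.grab_frame("top")
for n,a,b,rt,rs in(("red",(399,235),(339,186),30,26),("green",(391,290),(383,202),32,30),("yellow",(172,208),(173,300),40,62),("blue",(161,275),(249,350),45,75)):
    print(n,"bay",rect(t,n,a,rt,4),rect(s,n,b,rs,4), end=' ')
    # two-view height
    c=[]
    for p,uv,r in((t,a,rt),(s,b,rs)):
        v,u=np.nonzero(mask(p,n,uv,r)); q=cv2.minAreaRect(np.c_[u,v].astype(np.float32)); 
        k=cv2.approxPolyN(cv2.convexHull(np.c_[u,v].astype(np.int32)),4).reshape(-1,2).astype(float)
        o=np.linalg.solve(np.c_[k[2]-k[0],-(k[3]-k[1])],k[1]-k[0])[0]; c.append(k[0]+o*(k[2]-k[0]))
    print(np.round(c,1).tolist(),np.round(tri(t,c[0],s,c[1])[0],1))
for n,z in(("red",100),("green",84),("yellow",58),("blue",30)):
    print(n,rect(t,n,(288,257),27,z),rect(s,n,(316,222),38,z))
def crop(p,u,v,w,h,f): return cv2.resize(p["img"][v:v+h,u:u+w],None,fx=f,fy=f,interpolation=cv2.INTER_CUBIC)
save({"img":np.hstack([crop(s,275,180,80,75,5),crop(t,248,220,80,75,5)])},"c0")
for X in ([400,-20,100],[400,-20,30]): print(proj(t,X),proj(s,X))
print(tri(t,(289,250),s,(316,203)))
E
```

```text
red bay (array([ 563. , -301.3,   87.9,   69.9,   82.4]), 280) (array([ 563.4, -255.8,  196.1,   76.8,  -89.8]), 230) [[399.0, 235.0], [332.9, 186.8]] [ 571.  -301.6   -5.9]
green bay None (array([ 421.2, -330.7,  197.6,   84.8,   88.7]), 191) Traceback (most recent call last):
  File "<stdin>", line 9, in <module>
cv2.error: OpenCV(4.12.0) /io/opencv/modules/imgproc/src/approx.cpp:975: error: (-215:Assertion failed) depth == CV_32F || depth == CV_32S in function 'approxPolyN'
```

```bash
sed -i "s/(48,75)\]/(50,80)]/; s/return m&k/m\&=k; n,l,st,_=cv2.connectedComponentsWithStats(m); return (np.isin(l,[i for i in range(1,n) if st[i,4]>=max(10,0.15*st[1:,4].max())])*255).astype(np.uint8)/" h.py
cat > m.py <<'E'
from h import *
s=viewer.grab_frame("side");t=viewer.grab_frame("top")
h=cv2.cvtColor(t["img"],cv2.COLOR_RGB2HSV)
for u,v in((371,290),(391,273),(380,255),(281,256),(289,265),(150,192),(130,275),(286,278)): print((u,v),h[v,u],end=' ')
print()
for n,a,b,rt,rs in(("red",(399,235),(339,186),28,20),("green",(391,290),(383,202),32,25),("yellow",(172,208),(173,300),40,62),("blue",(161,275),(249,350),45,75)):
    c=[]
    for p,uv,r in((t,a,rt),(s,b,rs)):
        print(n,rect(p,n,uv,r,4,90 if n!='green' else 150,90 if n!='green' else 150), end=' ')
        v,u=np.nonzero(mask(p,n,uv,r,90 if n!='green' else 150,90 if n!='green' else 150))
        if len(u)<10: continue
        k=cv2.approxPolyN(cv2.convexHull(np.c_[u,v].astype(np.int32)),4).reshape(-1,2).astype(float)
        o=np.linalg.solve(np.c_[k[2]-k[0],-(k[3]-k[1])],k[1]-k[0])[0]; c.append(k[0]+o*(k[2]-k[0]))
    if len(c)==2: print(np.round(c,1).tolist(),np.round(tri(t,c[0],s,c[1])[0],1))
for n,z in(("red",100),("green",84),("yellow",58),("blue",30)):
    print(n,rect(t,n,(288,257),27,z),rect(s,n,(316,222),38,z))
def crop(p,u,v,w,h,f): return cv2.resize(p["img"][v:v+h,u:u+w],None,fx=f,fy=f,interpolation=cv2.INTER_CUBIC)
save({"img":np.hstack([crop(s,275,180,80,75,5),crop(t,248,220,80,75,5)])},"c0")
print(tri(t,(289,250),s,(316,203)))
E
python3 m.py
```

```text
(371, 290) [ 68 113 231] (391, 273) [ 71  86 170] (380, 255) [80 90 99] (281, 256) [ 50 100 193] (289, 265) [ 68 121 232] (150, 192) [ 29 113 246] (130, 275) [109 137 182] (286, 278) [109 157 185] 
red (array([ 563.5, -301.8,   91.2,   73.2,   82.7]), 403) red (array([ 562.6, -303.6,   93.1,   73. ,   82.1]), 165) [[399.3, 234.8], [338.5, 185.0]] [ 562.6 -302.4    3.8]
green None green (array([ 422.4, -287.3,  102.4,   77.2,   84.4]), 77) yellow (array([585.8, 300.2, 134.9,  93. , -89.4]), 508) yellow (array([585.1, 298.7, 134. ,  93. , -89.4]), 895) [[171.7, 207.1], [174.0, 297.3]] [586.2 299.4   3. ]
blue (array([410.7, 302.6, 160.7, 104.5,  87.8]), 589) blue (array([409.3, 301.9, 160.5, 102.1,  88. ]), 1294) [[160.3, 273.4], [250.8, 343.7]] [410.1 302.5   4.8]
red (array([478.8, -18.7,  43.6,  30.7,  13. ]), 240) (array([473.9,  -6.7,  59.6,  48.1, -74.7]), 290)
green (array([450.5, -24. ,  28.9,   5. , -77.9]), 24) (array([475.7,  -9. ,  71.1,  57.2,  14.4]), 246)
yellow None (array([477.1,  -8. ,  98.5,  70.9,  11.4]), 429)
blue (array([476.3, -17.4, 121. ,  65.5,  14.5]), 229) (array([473.6,  -8.5, 124.5,  80.7,  14.8]), 526)
(array([484.30896149, -19.1164122 ,  91.63948427]), np.float64(3.6898069208745854))
```

View pics/c0.png

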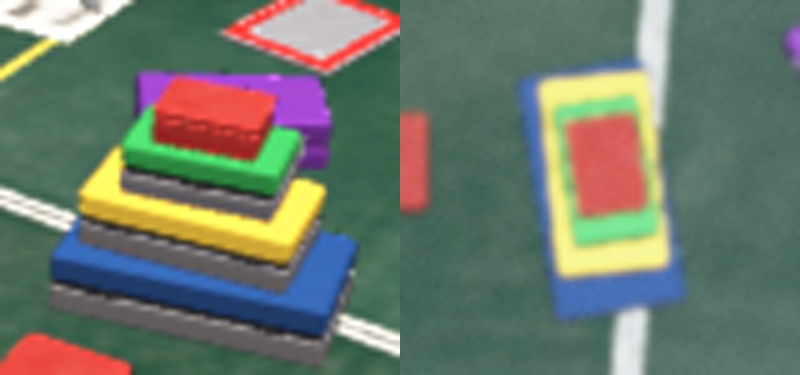

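The crop shows the stack red (side crop 215,115 / top crop 607,165), green, yellow, blue from the top down. The larger red box is separate at the left and the purple case stands behind, so the choice is right. Now the finer fits.

```bash
cat > m2.py <<'E'
from h import *
t=viewer.grab_frame("top")
print("gbay",rect(t,'green',(391,290),32,4,80,140), rect(t,'green',(391,290),32,4,95,120))
for sm in (60,80):
  for n,z in(("red",100),("green",84),("yellow",58),("blue",30)):
    print(n,rect(t,n,(288,257),27,z,sm,130 if n!='blue' else 90))
def model(p):print([np.round(proj(p,[475,-17,z]),0).tolist() for z in (100,84,58,30)])
model(t)
for n in("marker","tape"): pass
print(onz(t,(306,176),0),onz(t,(257,179),10),rect(t,'purple',(343,238),30,28,60,60))
E
python3 m2.py
```

```text
gbay (array([ 422.1, -284.1,  110.6,   82.6,   84.1]), 512) (array([ 421.2, -284.8,  107.9,   78.9,   84.3]), 371)
red (array([478.7, -18.7,  43.3,  31.1,  14.3]), 241)
green (array([478.6, -18.2,  67.4,  38.8,  13.4]), 125)
yellow (array([480.9, -18.3,  97.3,  55.6,  10.7]), 380)
blue (array([476.3, -17.2, 125.1,  68.5,  14.6]), 345)
red (array([478.7, -18.7,  43.3,  31.1,  14.3]), 241)
green (array([478.6, -18.2,  67.4,  38.8,  13.4]), 125)
yellow (array([480.7, -17.9,  96.1,  53.6,  10.5]), 331)
blue (array([476.3, -17.2, 125.1,  68.5,  14.6]), 319)
[[288.0, 254.0], [288.0, 255.0], [288.0, 256.0], [288.0, 258.0]]
[704.06497478 -48.47776614   0.        ] [681.11917686  81.57405209  10.        ] (array([ 537.9, -151.9,   97.4,   57.1,   34.2]), 838)
```

```bash
cat >> h.py <<'E'
def go(x,y,z,yaw,cur=None):
    st=sensors.state(); p=np.array(st["ee_pos"] if cur is None else cur[:3],float)
    Rt=R.from_euler('xyz',st["ee_rot"] if cur is None else [180,0,cur[3]],degrees=True)
    d=Rt.inv().apply(np.array([x,y,z])-p)/10
    w=(Rt.inv()*R.from_euler('xyz',[180,0,yaw],degrees=True)).as_rotvec()
    print("shift cm",d.round(2),"len",round(np.linalg.norm(d),1),"turn",w.round(3))
E
python3 -c "
from h import *
go(478.7,-18.7,190,14.3)
t=viewer.grab_frame('top')
for q in((445,190),(480,192),(415,140)): print(onz(t,q,0))"
```

```text
shift cm [ 43.86 -38.24   3.79] len 58.3 turn [ 0.    -0.     0.125]
[ 696.89161595 -421.93163911    0.        ]
[ 699.35982629 -515.11351151    0.        ]
[ 833.49670993 -339.81083972    0.        ]
```

Emit:
{"op": "step_arm", "data": {
  "plan": [2.2, -1.9, 0.2, 0, 0, 0, 2.2, -1.9, 0.2, 0, 0, 0, 2.2, -1.9, 0.2, 0, 0, 0, 2.2, -1.9, 0.2, 0, 0, 0, 2.2, -1.9, 0.2, 0, 0, 0]
}}

```text
time_s: 2.82
ee_pos: [278.5, -405.3, 217.9]
ee_rot: [180.0, -0.0, 21.4]
force: [0.6, -0.4, 0.2]
gripper_width: 91.5
gripper_force: 0.0
```

Emit:
{"op": "step_arm", "data": {
  "plan": [2.2, -1.9, 0.2, 0, 0, 0, 2.2, -1.9, 0.2, 0, 0, 0, 2.2, -1.9, 0.2, 0, 0, 0, 2.2, -1.9, 0.2, 0, 0, 0, 2.2, -1.9, 0.2, 0, 0, 0]
}}

```text
time_s: 3.23
ee_pos: [346.1, -276.5, 208.1]
ee_rot: [180.0, -0.0, 21.5]
force: [0.9, -0.7, -0.2]
gripper_width: 90.9
gripper_force: 0.0
```

Emit:
{"op": "step_arm", "data": {
  "plan": [2.2, -1.9, 0.2, 0, 0, 0, 2.2, -1.9, 0.2, 0, 0, 0, 2.2, -1.9, 0.2, 0, 0, 0, 2.2, -1.9, 0.2, 0, 0, 0, 2.2, -1.9, 0.2, 0, 0, 0]
}}

```text
time_s: 3.65
ee_pos: [413.8, -147.8, 198.1]
ee_rot: [180.0, -0.0, 21.5]
force: [0.7, 0.3, 0.6]
gripper_width: 91.1
gripper_force: 0.0
```

Emit:
{"op": "step_arm", "data": {
  "plan": [2.2, -1.9, 0.2, 0, 0, 0, 2.2, -1.9, 0.2, 0, 0, 0, 2.2, -1.9, 0.2, 0, 0, 0, 2.2, -1.9, 0.2, 0, 0, 0, 0, 0, 0, 0, 0, 0.125]
}}

```text
time_s: 4.07
ee_pos: [469.3, -42.5, 189.8]
ee_rot: [-179.9, -0.1, 14.4]
force: [0.5, -0.3, 1.1]
gripper_width: 91.0
gripper_force: 0.0
```

```bash
python3 -c "
from h import *
go(478.7,-18.7,101,14.3)"
```

```text
shift cm [ 1.48 -2.06  8.88] len 9.2 turn [-0.001 -0.002  0.002]
```

Emit:
{"op": "step_arm", "data": {
  "plan": [1.5, -2.1, 2.5, 0, 0, 0, 0, 0, 2.5, 0, 0, 0, 0, 0, 2, 0, 0, 0, 0, 0, 1.2, 0, 0, 0, 0, 0, 0.7, 0, 0, 0],
  "hand": 6
}}

```text
time_s: 4.48
ee_pos: [475.7, -21.8, 99.3]
ee_rot: [-180.0, 0.2, 14.3]
force: [-0.3, 1.3, -0.2]
gripper_width: 61.3
gripper_force: 0.0
```

```bash
python3 -c "
from h import *
t=viewer.grab_frame('top');s=viewer.grab_frame('side')
f=lambda p,u,v,w,h,k: cv2.resize(p['img'][v:v+h,u:u+w],None,fx=k,fy=k,interpolation=cv2.INTER_CUBIC)
save({'img':np.hstack([f(s,265,150,100,100,4),f(t,238,200,100,100,4)])},'c1')
go(478.7,-18.7,101,14.3)"
```

```text
shift cm [ 0.34 -0.26 -0.09] len 0.4 turn [-0.001  0.002  0.   ]
```

View pics/c1.png

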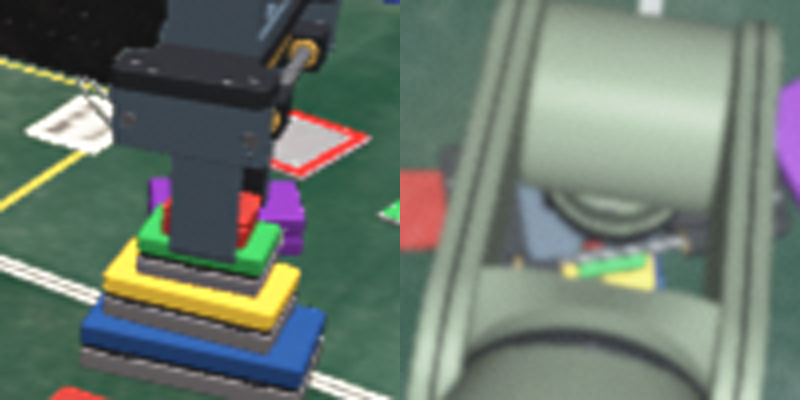

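Side crop: the near finger (205,210) stands in front of the red box with its tip just above the green lid, and the purple case is clear behind. I'll correct a few mm and close.

Emit:
{"op": "step_arm", "data": {
  "plan": [0.3, -0.2, -0.1, 0, 0, 0, 0, 0, 0, 0, 0, 0, 0, 0, 0, 0, 0, 0, 0, 0, 0, 0, 0, 0, 0, 0, 0, 0, 0, 0],
  "hand": 2.5,
  "newtons": 15
}}

```text
time_s: 5.0
ee_pos: [479.6, -19.5, 102.7]
ee_rot: [180.0, -0.1, 14.3]
force: [-0.0, 0.0, 1.9]
gripper_width: 34.5
gripper_force: 15.0
```

Emit:
{"op": "step_arm", "data": {
  "plan": [0, 0, 0, 0, 0, 0, 0, 0, 0, 0, 0, 0, 0, 0, -0.5, 0, 0, 0, 0, 0, -1, 0, 0, 0, 0, 0, -1.5, 0, 0, 0]
}}

```text
time_s: 5.42
ee_pos: [477.7, -19.4, 131.1]
ee_rot: [-179.9, 0.2, 14.3]
force: [0.4, -0.5, -0.7]
gripper_width: 34.5
gripper_force: 15.0
```

```bash
python3 -c "
from h import *
go(563,-302,131,14.3)"
```

```text
shift cm [ 1.280e+00  2.949e+01 -2.000e-02] len 29.5 turn [-0.001  0.004  0.   ]
```

Emit:
{"op": "step_arm", "data": {
  "plan": [0.1, 1.5, -1, 0, 0, 0, 0.1, 3, -1, 0, 0, 0, 0.1, 3, 0, 0, 0, 0, 0.1, 3, 0, 0, 0, 0, 0.1, 3, 0, 0, 0, 0]
}}

```text
time_s: 5.83
ee_pos: [517.3, -150.2, 152.1]
ee_rot: [180.0, 0.0, 14.3]
force: [0.5, 0.5, -0.7]
gripper_width: 34.1
gripper_force: 15.0
```

Emit:
{"op": "step_arm", "data": {
  "plan": [0.1, 3, 0, 0, 0, 0, 0.1, 3, 0, 0, 0, 0, 0.1, 3, 0, 0, 0, 0, 0.1, 3, 0, 0, 0, 0, 0.1, 3, 0, 0, 0, 0]
}}

```text
time_s: 6.25
ee_pos: [559.0, -294.4, 151.6]
ee_rot: [-180.0, 0.0, 14.3]
force: [-0.2, -0.3, -0.3]
gripper_width: 34.4
gripper_force: 15.0
```

Emit:
{"op": "step_arm", "data": {
  "plan": [0, 0, 0, 0, 0, -0.12, 0, 0, 0, 0, 0, -0.12, 0, 0, 0, 0, 0, -0.12, 0, 0, 0, 0, 0, -0.12, 0, 0, 0, 0, 0, -0.12]
}}

```text
time_s: 6.67
ee_pos: [558.8, -293.1, 151.5]
ee_rot: [-179.9, 0.0, 49.0]
force: [0.6, 0.1, -0.3]
gripper_width: 34.6
gripper_force: 15.0
```

Emit:
{"op": "step_arm", "data": {
  "plan": [0, 0, 0, 0, 0, -0.12, 0, 0, 0, 0, 0, -0.12, 0, 0, 0, 0, 0, -0.12, 0, 0, 0, 0, 0, -0.12, 0, 0, 0, 0, 0, -0.11]
}}

```text
time_s: 7.08
ee_pos: [558.8, -292.9, 151.5]
ee_rot: [-179.9, -0.0, 82.8]
force: [0.8, -0.5, -0.3]
gripper_width: 34.3
gripper_force: 15.0
```

Emit:
{"op": "step_arm", "data": {
  "plan": [0, 0, 0, 0, 0, 0, 0, 0, 0, 0, 0, 0]
}}

```text
time_s: 7.25
ee_pos: [559.0, -293.0, 151.7]
ee_rot: [-180.0, -0.0, 82.3]
force: [-0.7, -0.0, -1.0]
gripper_width: 34.1
gripper_force: 15.0
```

```bash
python3 -c "
from h import *
go(563,-302,23.2,82.5)"
```

```text
shift cm [-0.84  0.53 12.85] len 12.9 turn [-0.001 -0.    -0.003]
```

Emit:
{"op": "step_arm", "data": {
  "plan": [-0.8, 0.5, 3, 0, 0, 0, 0, 0, 3, 0, 0, 0, 0, 0, 3, 0, 0, 0, 0, 0, 2, 0, 0, 0, 0, 0, 1, 0, 0, 0]
}}

```text
time_s: 7.67
ee_pos: [561.3, -300.7, 28.6]
ee_rot: [-179.7, -0.1, 82.4]
force: [-1.1, 0.0, -1.1]
gripper_width: 34.6
gripper_force: 15.0
```

Emit:
{"op": "step_arm", "data": {
  "plan": [0, 0, 0.4, 0, 0, 0, 0, 0, 0.3, 0, 0, 0, 0, 0, 0, 0, 0, 0, 0, 0, 0, 0, 0, 0]
}}

```text
time_s: 8.0
ee_pos: [564.0, -302.2, 26.4]
ee_rot: [179.9, 0.1, 82.5]
force: [0.2, -0.5, -1.7]
gripper_width: 34.2
gripper_force: 15.0
```

```bash
python3 -c "
from h import *
go(563,-302,23.2,82.5)"
```

```text
shift cm [ 0.   -0.11  0.32] len 0.3 turn [ 0.002  0.001 -0.001]
```

Emit:
{"op": "step_arm", "data": {
  "plan": [0, 0, 0.2, 0, 0, 0, 0, 0, 0, 0, 0, 0]
}}

```text
time_s: 8.17
ee_pos: [563.6, -301.9, 23.8]
ee_rot: [179.9, 0.0, 82.5]
force: [-0.6, -0.4, -0.7]
gripper_width: 34.6
gripper_force: 15.0
```

Emit:
{"op": "step_arm", "data": {
  "plan": [0, 0, 0.15, 0, 0, 0, 0, 0, 0, 0, 0, 0]
}}

```text
time_s: 8.33
ee_pos: [563.6, -302.0, 22.7]
ee_rot: [179.9, 0.0, 82.5]
force: [-0.6, 0.4, 4.0]
gripper_width: 34.4
gripper_force: 15.0
```

Emit:
{"op": "step_arm", "data": {
  "plan": [0, 0, 0, 0, 0, 0, 0, 0, 0, 0, 0, 0, 0, 0, 0, 0, 0, 0, 0, 0, -1, 0, 0, 0, 0, 0, -3, 0, 0, 0],
  "hand": 6
}}

```text
time_s: 8.75
ee_pos: [560.3, -300.1, 57.9]
ee_rot: [-179.5, -0.2, 82.5]
force: [0.0, -0.4, -0.4]
gripper_width: 59.7
gripper_force: 0.0
```

Emit:
{"op": "step_arm", "data": {
  "plan": [0, 0, -4, 0, 0, 0, 0, 0, -4, 0, 0, 0, 0, 0, -4, 0, 0, 0, 0, 0, 0, 0, 0, 0.12, 0, 0, 0, 0, 0, 0.12],
  "hand": 7
}}

```text
time_s: 9.17
ee_pos: [564.7, -302.5, 186.1]
ee_rot: [179.5, 0.1, 68.4]
force: [-0.2, 0.5, -0.9]
gripper_width: 69.7
gripper_force: 0.0
```

Emit:
{"op": "step_arm", "data": {
  "plan": [0, 0, 0, 0, 0, 0.12, 0, 0, 0, 0, 0, 0.12, 0, 0, 0, 0, 0, 0.12, 0, 0, 0, 0, 0, 0.12, 0, 0, 0, 0, 0, 0.12]
}}

```text
time_s: 9.58
ee_pos: [563.1, -301.6, 182.1]
ee_rot: [180.0, -0.0, 34.0]
force: [-0.2, -1.2, 0.0]
gripper_width: 69.9
gripper_force: 0.0
```

Emit:
{"op": "step_arm", "data": {
  "plan": [0, 0, 0, 0, 0, 0.12, 0, 0, 0, 0, 0, 0.12, 0, 0, 0, 0, 0, 0.12, 0, 0, 0, 0, 0, 0]
}}

```text
time_s: 9.92
ee_pos: [563.1, -301.7, 182.1]
ee_rot: [180.0, -0.0, 13.6]
force: [0.3, 0.3, 0.0]
gripper_width: 70.1
gripper_force: 0.0
```

```bash
python3 -c "
from h import *
go(478.6,-18.2,75,13.4)
s=viewer.grab_frame('side')
for n,z in(('red',100),('green',84),('yellow',58),('blue',30)):
    print(n,rect(s,n,(316,222),38,z,90))
print(rect(s,'red',(339,186),20,20))"
```

```text
shift cm [ -1.54 -29.54  10.69] len 31.5 turn [ 0.    -0.     0.004]
red (array([444.1,  37.5, 286.2,  50. , -71.9]), 75)
green (array([450. ,   9.8, 305.9, 127. , -62.6]), 1226)
yellow (array([477.4,  -9.4, 100.4,  72.1,  10.3]), 437)
blue (array([473.3,  -8.6, 125.4,  80.7,  14.8]), 550)
(array([ 549.5, -276.6,   95.2,   69.1,   83.7]), 258)
```

```bash
python3 -c "
from h import *
t=viewer.grab_frame('top')
for n,z in(('green',84),('yellow',58),('blue',30)):
    print(n,rect(t,n,(288,257),27,z,70,130 if n!='blue' else 90))
"
```

```text
green (array([478.7, -18.6,  67.4,  40.1,  13.6]), 463)
yellow (array([480.9, -18.3,  96.8,  55.1,  10.7]), 342)
blue (array([476.3, -17.2, 125.1,  68.5,  14.6]), 333)
```

Emit:
{"op": "step_arm", "data": {
  "plan": [-0.2, -3, 0, 0, 0, 0, -0.2, -3, 0, 0, 0, 0, -0.2, -3, 0, 0, 0, 0, -0.2, -3, 0, 0, 0, 0, -0.2, -3, 0, 0, 0, 0]
}}

```text
time_s: 10.43
ee_pos: [517.1, -157.2, 181.7]
ee_rot: [180.0, -0.0, 13.9]
force: [-0.4, 0.6, -0.1]
gripper_width: 69.7
gripper_force: 0.0
```

Emit:
{"op": "step_arm", "data": {
  "plan": [-0.1, -3, 1, 0, 0, 0, -0.1, -3, 1, 0, 0, 0, -0.1, -3, 1, 0, 0, 0, -0.1, -3, 1, 0, 0, 0, -0.1, -2.5, 1, 0, 0, 0]
}}

```text
time_s: 10.85
ee_pos: [477.7, -17.0, 131.4]
ee_rot: [-180.0, -0.0, 13.9]
force: [-0.7, -0.0, -0.0]
gripper_width: 70.3
gripper_force: 0.0
```

Emit:
{"op": "step_arm", "data": {
  "plan": [0, 0, 0, 0, 0, 0, 0, 0, 0, 0, 0, 0]
}}

```text
time_s: 11.02
ee_pos: [478.0, -17.8, 131.4]
ee_rot: [180.0, 0.0, 14.0]
force: [-0.2, -0.0, -0.6]
gripper_width: 69.8
gripper_force: 0.0
```

```bash
python3 -c "
from h import *
go(478.6,-18.2,75.5,13.4)"
```

```text
shift cm [0.05 0.05 5.59] len 5.6 turn [0.    0.001 0.01 ]
```

Emit:
{"op": "step_arm", "data": {
  "plan": [0, 0, 2, 0, 0, 0, 0, 0, 1.8, 0, 0, 0.01, 0, 0, 1.2, 0, 0, 0, 0, 0, 0.5, 0, 0, 0, 0, 0, 0, 0, 0, 0]
}}

```text
time_s: 11.43
ee_pos: [478.6, -19.5, 75.9]
ee_rot: [-180.0, 0.1, 13.2]
force: [0.5, 0.3, -0.0]
gripper_width: 69.9
gripper_force: 0.0
```

Emit:
{"op": "step_arm", "data": {
  "plan": [0, 0, 0, 0, 0, 0, 0, 0, 0, 0, 0, 0, 0, 0, 0, 0, 0, 0, 0, 0, 0, 0, 0, 0, 0, 0, 0, 0, 0, 0],
  "hand": 3.5,
  "newtons": 20
}}

```text
time_s: 11.85
ee_pos: [479.0, -18.8, 77.1]
ee_rot: [180.0, -0.1, 13.2]
force: [-0.0, -1.2, 2.4]
gripper_width: 43.1
gripper_force: 20.0
```

Emit:
{"op": "step_arm", "data": {
  "plan": [0, 0, 0, 0, 0, 0, 0, 0, -0.5, 0, 0, 0, 0, 0, -1, 0, 0, 0, 0, 0, -2, 0, 0, 0, 0, 0, -3, 0, 0, 0]
}}

```text
time_s: 12.27
ee_pos: [476.2, -18.4, 140.1]
ee_rot: [-179.9, 0.4, 13.2]
force: [0.4, -0.1, -1.2]
gripper_width: 43.0
gripper_force: 20.0
```

Emit:
{"op": "step_arm", "data": {
  "plan": [0, 0, -1, 0, 0, 0, 0, 0, 0, 0, 0, 0]
}}

```text
time_s: 12.43
ee_pos: [480.2, -18.7, 154.2]
ee_rot: [179.9, -0.3, 13.2]
force: [0.5, -0.4, -2.0]
gripper_width: 43.0
gripper_force: 20.0
```

```bash
python3 -c "
from h import *
go(421.8,-284.4,150,14)"
```

```text
shift cm [-11.75  24.54   0.39] len 27.2 turn [ 0.002 -0.006 -0.014]
```

Emit:
{"op": "step_arm", "data": {
  "plan": [-1.2, 2.4, 0, 0, 0, 0, -1.2, 2.5, 0, 0, 0, 0, -1.2, 2.5, 0, 0, 0, 0, -1.2, 2.5, 0, 0, 0, 0, -1.2, 2.5, 0, 0, 0, 0]
}}

```text
time_s: 12.85
ee_pos: [446.9, -153.8, 150.2]
ee_rot: [-179.9, 0.1, 13.2]
force: [0.3, 0.4, -2.3]
gripper_width: 42.8
gripper_force: 20.0
```

Emit:
{"op": "step_arm", "data": {
  "plan": [-1.2, 2.4, 0, 0, 0, 0, -1.2, 2.5, 0, 0, 0, 0, -1.2, 2.5, 0, 0, 0, 0, -1.2, 2.5, 0, 0, 0, 0, -1, 2.5, 0, 0, 0, 0]
}}

```text
time_s: 13.27
ee_pos: [418.5, -287.6, 150.1]
ee_rot: [-179.9, 0.1, 13.2]
force: [0.5, -0.3, -1.5]
gripper_width: 42.5
gripper_force: 20.0
```

Emit:
{"op": "step_arm", "data": {
  "plan": [0, 0, 0, 0, 0, -0.12, 0, 0, 0, 0, 0, -0.12, 0, 0, 0, 0, 0, -0.12, 0, 0, 0, 0, 0, -0.12, 0, 0, 0, 0, 0, -0.12]
}}

```text
time_s: 13.68
ee_pos: [419.2, -286.5, 149.9]
ee_rot: [-179.8, 0.0, 47.9]
force: [-0.1, 1.0, -0.7]
gripper_width: 43.1
gripper_force: 20.0
```

Emit:
{"op": "step_arm", "data": {
  "plan": [0, 0, 0, 0, 0, -0.12, 0, 0, 0, 0, 0, -0.12, 0, 0, 0, 0, 0, -0.12, 0, 0, 0, 0, 0, -0.12, 0, 0, 0, 0, 0, -0.12]
}}

```text
time_s: 14.1
ee_pos: [419.3, -286.3, 150.0]
ee_rot: [-179.8, -0.1, 82.3]
force: [0.7, 0.7, -2.1]
gripper_width: 42.9
gripper_force: 20.0
```

Emit:
{"op": "step_arm", "data": {
  "plan": [0, 0, 0, 0, 0, -0.03, 0, 0, 0, 0, 0, 0, 0, 0, 0, 0, 0, 0]
}}

```text
time_s: 14.35
ee_pos: [419.5, -286.5, 150.4]
ee_rot: [-179.9, -0.1, 83.6]
force: [0.1, 0.2, -1.8]
gripper_width: 43.0
gripper_force: 20.0
```

```bash
python3 -c "
from h import *
go(421.8,-284.4,23,84.2)"
```

```text
shift cm [ 0.22  0.23 12.74] len 12.7 turn [-0.002 -0.001 -0.011]
```

Emit:
{"op": "step_arm", "data": {
  "plan": [0.2, 0.2, 3, 0, 0, -0.01, 0, 0, 3, 0, 0, 0, 0, 0, 3, 0, 0, 0, 0, 0, 2, 0, 0, 0, 0, 0, 1, 0, 0, 0]
}}

```text
time_s: 14.77
ee_pos: [420.5, -283.9, 28.5]
ee_rot: [-179.7, -0.2, 84.2]
force: [-0.1, -0.0, -1.0]
gripper_width: 42.9
gripper_force: 20.0
```

Emit:
{"op": "step_arm", "data": {
  "plan": [0, 0, 0.5, 0, 0, 0, 0, 0, 0.1, 0, 0, 0, 0, 0, 0, 0, 0, 0]
}}

```text
time_s: 15.02
ee_pos: [422.9, -285.7, 26.1]
ee_rot: [179.9, 0.0, 84.2]
force: [1.5, -0.0, -0.7]
gripper_width: 42.9
gripper_force: 20.0
```

Emit:
{"op": "step_arm", "data": {
  "plan": [0, 0, 0.1, 0, 0, 0, 0, 0, 0, 0, 0, 0]
}}

```text
time_s: 15.18
ee_pos: [423.0, -285.8, 25.5]
ee_rot: [179.9, 0.1, 84.2]
force: [0.2, 0.1, -1.9]
gripper_width: 42.7
gripper_force: 20.0
```

Emit:
{"op": "step_arm", "data": {
  "plan": [0, 0, 0.15, 0, 0, 0, 0, 0, 0, 0, 0, 0]
}}

```text
time_s: 15.35
ee_pos: [422.5, -285.4, 23.4]
ee_rot: [180.0, 0.0, 84.2]
force: [0.1, -0.6, -2.2]
gripper_width: 42.8
gripper_force: 20.0
```

Emit:
{"op": "step_arm", "data": {
  "plan": [0, 0, 0.1, 0, 0, 0, 0, 0, 0, 0, 0, 0]
}}

```text
time_s: 15.52
ee_pos: [422.5, -285.5, 23.1]
ee_rot: [180.0, 0.0, 84.2]
force: [-1.6, 1.0, 6.1]
gripper_width: 42.9
gripper_force: 20.0
```

Emit:
{"op": "step_arm", "data": {
  "plan": [0, 0, 0, 0, 0, 0, 0, 0, 0, 0, 0, 0, 0, 0, 0, 0, 0, 0, 0, 0, -1, 0, 0, 0, 0, 0, -3, 0, 0, 0],
  "hand": 7
}}

```text
time_s: 15.93
ee_pos: [419.9, -283.6, 59.6]
ee_rot: [-179.6, -0.2, 84.2]
force: [0.1, -0.8, -1.0]
gripper_width: 69.4
gripper_force: 0.0
```

Emit:
{"op": "step_arm", "data": {
  "plan": [0, 0, -4, 0, 0, 0, 0, 0, -4, 0, 0, 0, 0, 0, 0, 0, 0, 0.12, 0, 0, 0, 0, 0, 0.12, 0, 0, 0, 0, 0, 0.12],
  "hand": 8
}}

```text
time_s: 16.35
ee_pos: [422.7, -285.5, 143.8]
ee_rot: [179.8, 0.0, 63.2]
force: [0.3, 0.7, -0.0]
gripper_width: 80.1
gripper_force: 0.0
```

Emit:
{"op": "step_arm", "data": {
  "plan": [0, 0, 0, 0, 0, 0.12, 0, 0, 0, 0, 0, 0.12, 0, 0, 0, 0, 0, 0.12, 0, 0, 0, 0, 0, 0.12, 0, 0, 0, 0, 0, 0.12]
}}

```text
time_s: 16.77
ee_pos: [422.3, -285.2, 142.6]
ee_rot: [180.0, -0.0, 28.9]
force: [-0.4, 0.3, -0.5]
gripper_width: 80.4
gripper_force: 0.0
```

Emit:
{"op": "step_arm", "data": {
  "plan": [0, 0, 0, 0, 0, 0.12, 0, 0, 0, 0, 0, 0.12, 0, 0, 0, 0, 0, 0.09, 0, 0, 0, 0, 0, 0]
}}

```text
time_s: 17.1
ee_pos: [422.3, -285.3, 142.6]
ee_rot: [180.0, -0.0, 10.2]
force: [0.4, -0.7, -0.6]
gripper_width: 79.9
gripper_force: 0.0
```

```bash
python3 -c "
from h import *
t=viewer.grab_frame('top'); s=viewer.grab_frame('side')
for n,z in(('yellow',58),('blue',30)):
    print(n,rect(t,n,(288,257),27,z,70,130 if n!='blue' else 90))
go(480.9,-18.3,120,10.7)
save(s,'s1')"
```

```text
yellow (array([480.9, -18.2,  96.8,  55.3,  10.9]), 864)
blue (array([476.3, -17.2, 125.3,  68.1,  14.8]), 325)
shift cm [ 10.6  -25.2    2.24] len 27.4 turn [ 0.    -0.    -0.005]
```

View pics/s1.png

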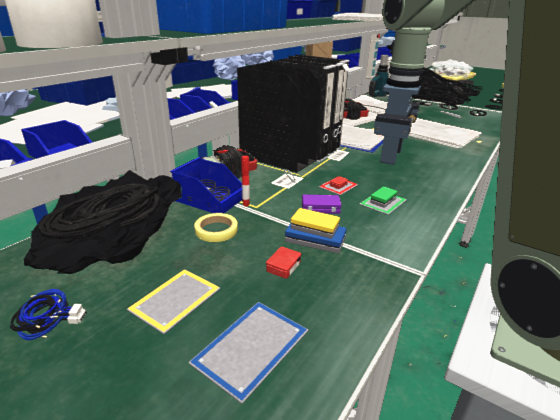

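Red (338,184) and green (384,197) lie inside their outlines, and yellow on blue is undisturbed at (317,228). Yellow next.

Emit:
{"op": "step_arm", "data": {
  "plan": [1.1, -2.5, 0.2, 0, 0, 0, 1, -2.5, 0.2, 0, 0, 0, 1.1, -2.5, 0.2, 0, 0, 0, 1, -2.5, 0.2, 0, 0, 0, 1.1, -2.5, 0.2, 0, 0, 0]
}}

```text
time_s: 17.62
ee_pos: [452.1, -151.7, 132.1]
ee_rot: [180.0, -0.0, 10.4]
force: [1.2, 0.1, 0.2]
gripper_width: 80.0
gripper_force: 0.0
```

Emit:
{"op": "step_arm", "data": {
  "plan": [1.1, -2.6, 0.2, 0, 0, 0, 1, -2.5, 0.2, 0, 0, 0, 1.1, -2.6, 0.2, 0, 0, 0, 1, -2.5, 0.2, 0, 0, 0, 1.1, -2.5, 0.2, 0, 0, 0]
}}

```text
time_s: 18.03
ee_pos: [481.5, -17.0, 122.2]
ee_rot: [180.0, -0.0, 10.4]
force: [0.4, -0.5, -0.3]
gripper_width: 79.9
gripper_force: 0.0
```

Emit:
{"op": "step_arm", "data": {
  "plan": [0, 0, 0, 0, 0, 0, 0, 0, 0, 0, 0, 0]
}}

```text
time_s: 18.2
ee_pos: [481.6, -17.4, 122.0]
ee_rot: [180.0, 0.0, 10.6]
force: [-0.8, -0.6, 1.0]
gripper_width: 79.7
gripper_force: 0.0
```

```bash
python3 -c "
from h import *
go(480.9,-18.3,48,10.8)"
```

```text
shift cm [-0.08  0.07  7.4 ] len 7.4 turn [ 0.     0.    -0.004]
```

Emit:
{"op": "step_arm", "data": {
  "plan": [-0.1, 0.1, 2.5, 0, 0, 0, 0, 0, 2.4, 0, 0, 0, 0, 0, 1.5, 0, 0, 0, 0, 0, 0.9, 0, 0, 0, 0, 0, 0, 0, 0, 0]
}}

```text
time_s: 18.62
ee_pos: [479.4, -20.4, 47.5]
ee_rot: [-180.0, 0.2, 10.3]
force: [-0.1, -0.1, 0.5]
gripper_width: 80.0
gripper_force: 0.0
```

Emit:
{"op": "step_arm", "data": {
  "plan": [0, 0, 0, 0, 0, 0, 0, 0, 0, 0, 0, 0, 0, 0, 0, 0, 0, 0, 0, 0, 0, 0, 0, 0, 0, 0, 0, 0, 0, 0],
  "hand": 4.5,
  "newtons": 30
}}

```text
time_s: 19.03
ee_pos: [481.4, -19.5, 49.8]
ee_rot: [180.0, -0.1, 10.3]
force: [-0.8, 0.6, 3.4]
gripper_width: 54.1
gripper_force: 30.0
```

Emit:
{"op": "step_arm", "data": {
  "plan": [0, 0, 0, 0, 0, 0, 0, 0, -0.5, 0, 0, 0, 0, 0, -1, 0, 0, 0, 0, 0, -2, 0, 0, 0, 0, 0, -3, 0, 0, 0]
}}

```text
time_s: 19.45
ee_pos: [478.2, -19.4, 112.4]
ee_rot: [-179.9, 0.4, 10.3]
force: [0.6, -0.6, -2.0]
gripper_width: 53.6
gripper_force: 30.0
```

Emit:
{"op": "step_arm", "data": {
  "plan": [0, 0, -3, 0, 0, 0, 0, 0, 0, 0, 0, 0]
}}

```text
time_s: 19.62
ee_pos: [484.0, -19.8, 149.0]
ee_rot: [179.8, -0.6, 10.3]
force: [0.8, -0.7, -2.1]
gripper_width: 54.0
gripper_force: 30.0
```

```bash
python3 -c "
from h import *
go(585.7,299.5,140,10.8)"
```

```text
shift cm [ 15.71 -29.59   0.98] len 33.5 turn [ 0.003 -0.01  -0.008]
```

Emit:
{"op": "step_arm", "data": {
  "plan": [1.3, -2.4, 0.1, 0, 0, 0, 1.3, -2.5, 0.1, 0, 0, 0, 1.3, -2.5, 0.1, 0, 0, 0, 1.3, -2.5, 0.1, 0, 0, 0, 1.3, -2.5, 0.1, 0, 0, 0]
}}

```text
time_s: 20.03
ee_pos: [521.8, 115.1, 137.8]
ee_rot: [180.0, 0.1, 10.3]
force: [0.7, -1.0, -2.1]
gripper_width: 54.0
gripper_force: 30.0
```

Emit:
{"op": "step_arm", "data": {
  "plan": [1.3, -2.4, 0.1, 0, 0, 0, 1.3, -2.5, 0.1, 0, 0, 0, 1.3, -2.5, 0.1, 0, 0, 0, 1.3, -2.5, 0.1, 0, 0, 0, 1.3, -2.5, 0.1, 0, 0, 0]
}}

```text
time_s: 20.45
ee_pos: [563.6, 248.7, 132.5]
ee_rot: [179.9, 0.1, 10.3]
force: [0.7, 0.1, -2.1]
gripper_width: 54.1
gripper_force: 30.0
```

Emit:
{"op": "step_arm", "data": {
  "plan": [1.3, -2.4, 0, 0, 0, 0, 1.3, -2.4, 0, 0, 0, 0, 0, 0, 0, 0, 0, -0.12, 0, 0, 0, 0, 0, -0.12, 0, 0, 0, 0, 0, -0.12]
}}

```text
time_s: 20.87
ee_pos: [580.4, 299.9, 132.0]
ee_rot: [180.0, 0.2, 31.3]
force: [-1.0, -0.1, -3.5]
gripper_width: 53.6
gripper_force: 30.0
```

Emit:
{"op": "step_arm", "data": {
  "plan": [0, 0, 0, 0, 0, -0.12, 0, 0, 0, 0, 0, -0.12, 0, 0, 0, 0, 0, -0.12, 0, 0, 0, 0, 0, -0.12, 0, 0, 0, 0, 0, -0.12]
}}

```text
time_s: 21.28
ee_pos: [580.4, 299.2, 132.3]
ee_rot: [-179.9, 0.1, 65.7]
force: [0.2, 0.4, -3.0]
gripper_width: 53.7
gripper_force: 30.0
```

Emit:
{"op": "step_arm", "data": {
  "plan": [0, 0, 0, 0, 0, -0.12, 0, 0, 0, 0, 0, -0.12, 0, 0, 0, 0, 0, -0.12, 0, 0, 0, 0, 0, -0.08, 0, 0, 0, 0, 0, 0]
}}

```text
time_s: 21.7
ee_pos: [580.5, 299.2, 132.4]
ee_rot: [-179.9, 0.1, 90.6]
force: [0.1, -1.4, -2.2]
gripper_width: 53.8
gripper_force: 30.0
```

```bash
python3 -c "
from h import *
go(585.7,299.5,24,90.5)"
```

```text
shift cm [ 0.04  0.55 10.84] len 10.9 turn [-0.002  0.002  0.002]
```

Emit:
{"op": "step_arm", "data": {
  "plan": [0, 0.5, 3, 0, 0, 0, 0, 0, 3, 0, 0, 0, 0, 0, 2.5, 0, 0, 0, 0, 0, 1.4, 0, 0, 0, 0, 0, 0.5, 0, 0, 0]
}}

```text
time_s: 22.12
ee_pos: [583.8, 298.4, 25.8]
ee_rot: [-179.6, 0.2, 90.4]
force: [-0.7, 0.8, -2.5]
gripper_width: 53.7
gripper_force: 30.0
```

Emit:
{"op": "step_arm", "data": {
  "plan": [0, 0, 0.1, 0, 0, 0, 0, 0, 0, 0, 0, 0, 0, 0, 0, 0, 0, 0]
}}

```text
time_s: 22.37
ee_pos: [587.2, 300.1, 30.2]
ee_rot: [179.9, -0.1, 90.5]
force: [0.8, 0.0, -2.0]
gripper_width: 53.9
gripper_force: 30.0
```

Emit:
{"op": "step_arm", "data": {
  "plan": [0, 0, 0.1, 0, 0, 0, 0, 0, 0, 0, 0, 0]
}}

```text
time_s: 22.53
ee_pos: [586.9, 299.9, 29.0]
ee_rot: [179.9, -0.0, 90.5]
force: [-0.4, 0.1, -2.2]
gripper_width: 53.9
gripper_force: 30.0
```

Emit:
{"op": "step_arm", "data": {
  "plan": [0, 0, 0.1, 0, 0, 0, 0, 0, 0, 0, 0, 0]
}}

```text
time_s: 22.7
ee_pos: [586.4, 299.7, 27.3]
ee_rot: [180.0, -0.0, 90.5]
force: [0.2, 0.0, -3.0]
gripper_width: 53.7
gripper_force: 30.0
```

Emit:
{"op": "step_arm", "data": {
  "plan": [0, 0, 0.2, 0, 0, 0, 0, 0, 0, 0, 0, 0]
}}

```text
time_s: 22.87
ee_pos: [586.1, 299.5, 24.7]
ee_rot: [-180.0, 0.0, 90.5]
force: [0.1, -0.7, -2.0]
gripper_width: 53.6
gripper_force: 30.0
```

Emit:
{"op": "step_arm", "data": {
  "plan": [0, 0, 0.1, 0, 0, 0, 0, 0, 0, 0, 0, 0]
}}

```text
time_s: 23.03
ee_pos: [586.3, 299.6, 24.0]
ee_rot: [180.0, 0.0, 90.5]
force: [-0.0, -0.3, -2.3]
gripper_width: 53.7
gripper_force: 30.0
```

Emit:
{"op": "step_arm", "data": {
  "plan": [0, 0, 0.1, 0, 0, 0, 0, 0, 0, 0, 0, 0]
}}

```text
time_s: 23.2
ee_pos: [586.3, 299.6, 23.9]
ee_rot: [180.0, -0.0, 90.5]
force: [-1.0, -1.6, 5.3]
gripper_width: 53.9
gripper_force: 30.0
```

Emit:
{"op": "step_arm", "data": {
  "plan": [0, 0, 0, 0, 0, 0, 0, 0, 0, 0, 0, 0, 0, 0, 0, 0, 0, 0, 0, 0, -1, 0, 0, 0, 0, 0, -3, 0, 0, 0],
  "hand": 8
}}

```text
time_s: 23.62
ee_pos: [583.5, 298.2, 59.3]
ee_rot: [-179.5, 0.2, 90.5]
force: [-0.1, -0.4, -0.2]
gripper_width: 79.8
gripper_force: 0.0
```

Emit:
{"op": "step_arm", "data": {
  "plan": [0, 0, -4, 0, 0, 0, 0, 0, -3, 0, 0, 0, 0, 0, 0, 0, 0, 0.12, 0, 0, 0, 0, 0, 0.12, 0, 0, 0, 0, 0, 0.12],
  "hand": 9
}}

```text
time_s: 24.03
ee_pos: [586.7, 299.9, 134.8]
ee_rot: [179.9, -0.1, 69.5]
force: [-0.2, 0.1, -0.7]
gripper_width: 89.9
gripper_force: 0.0
```

Emit:
{"op": "step_arm", "data": {
  "plan": [0, 0, 0, 0, 0, 0.12, 0, 0, 0, 0, 0, 0.12, 0, 0, 0, 0, 0, 0.12, 0, 0, 0, 0, 0, 0.12, 0, 0, 0, 0, 0, 0.12]
}}

```text
time_s: 24.45
ee_pos: [586.4, 299.7, 133.7]
ee_rot: [180.0, -0.0, 35.2]
force: [-0.1, 0.0, 0.2]
gripper_width: 89.9
gripper_force: 0.0
```

Emit:
{"op": "step_arm", "data": {
  "plan": [0, 0, 0, 0, 0, 0.12, 0, 0, 0, 0, 0, 0.12, 0, 0, 0, 0, 0, 0.12, 0, 0, 0, 0, 0, 0]
}}

```text
time_s: 24.78
ee_pos: [586.5, 299.7, 133.6]
ee_rot: [-180.0, -0.0, 14.8]
force: [-0.6, 0.1, 0.3]
gripper_width: 89.5
gripper_force: 0.0
```

```bash
python3 -c "
from h import *
t=viewer.grab_frame('top'); s=viewer.grab_frame('side')
print(rect(t,'blue',(288,257),27,30,70,90),rect(s,'blue',(316,235),35,30,90))
print('red',rect(t,'red',(399,235),18,20,90),'green',rect(t,'green',(391,290),18,30,80,140))
go(476.3,-17.2,110,14.8)
save(t,'t2')"
```

```text
(array([476.9, -17. , 126.4,  68.5,  14.6]), 1332) (array([473.3,  -8.8, 125.3,  80.7,  14.6]), 1118)
red (array([ 560.1, -297.5,   89.5,   71.8,   83.4]), 549) green (array([ 419.6, -282.3,   80.3,   69.9,   -6.2]), 650)
shift cm [-18.87  27.74   2.33] len 33.6 turn [-0.    -0.001  0.005]
```

View pics/t2.png

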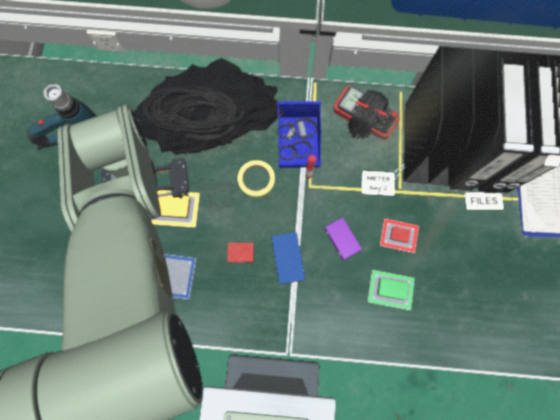

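Top view: red (400,235) and green (391,289) are centred in their outlines, yellow is on its plate (176,207), and blue lies alone at (288,258). Blue next.

Emit:
{"op": "step_arm", "data": {
  "plan": [-1.6, 2.3, 0.2, 0, 0, 0, -1.6, 2.3, 0.2, 0, 0, 0, -1.6, 2.3, 0.2, 0, 0, 0, -1.6, 2.3, 0.2, 0, 0, 0, -1.6, 2.3, 0.2, 0, 0, 0]
}}

```text
time_s: 25.3
ee_pos: [538.0, 166.9, 123.1]
ee_rot: [180.0, -0.0, 15.1]
force: [0.3, -0.2, 0.0]
gripper_width: 90.1
gripper_force: 0.0
```

Emit:
{"op": "step_arm", "data": {
  "plan": [-1.6, 2.3, 0.2, 0, 0, 0, -1.6, 2.3, 0.2, 0, 0, 0, -1.6, 2.3, 0.2, 0, 0, 0, -1.6, 2.3, 0.2, 0, 0, 0, -1.6, 2.3, 0.2, 0, 0, 0]
}}

```text
time_s: 25.72
ee_pos: [490.3, 35.1, 113.2]
ee_rot: [180.0, -0.0, 15.1]
force: [1.0, -0.8, -0.2]
gripper_width: 90.5
gripper_force: 0.0
```

Emit:
{"op": "step_arm", "data": {
  "plan": [-1.5, 2.3, 0.2, 0, 0, 0, -1.4, 2.3, 0.1, 0, 0, 0, 0, 0, 0, 0, 0, 0, 0, 0, 0, 0, 0, 0]
}}

```text
time_s: 26.05
ee_pos: [474.5, -16.5, 110.3]
ee_rot: [180.0, -0.0, 14.8]
force: [-0.7, 0.0, 0.2]
gripper_width: 90.1
gripper_force: 0.0
```

```bash
python3 -c "
from h import *
go(476.6,-17.1,20,14.7)"
```

```text
shift cm [0.19 0.11 9.03] len 9.0 turn [ 0.    -0.001  0.003]
```

Emit:
{"op": "step_arm", "data": {
  "plan": [0.2, 0.1, 3, 0, 0, 0, 0, 0, 2.5, 0, 0, 0, 0, 0, 2, 0, 0, 0, 0, 0, 1, 0, 0, 0, 0, 0, 0.3, 0, 0, 0]
}}

```text
time_s: 26.47
ee_pos: [476.1, -15.0, 20.3]
ee_rot: [-179.9, 0.2, 15.0]
force: [-0.9, 1.1, 0.4]
gripper_width: 90.2
gripper_force: 0.0
```

Emit:
{"op": "step_arm", "data": {
  "plan": [0, 0, 0, 0, 0, 0, 0, 0, 0, 0, 0, 0, 0, 0, 0, 0, 0, 0]
}}

```text
time_s: 26.72
ee_pos: [477.8, -15.8, 22.9]
ee_rot: [180.0, -0.1, 14.9]
force: [1.1, 0.3, -0.3]
gripper_width: 89.9
gripper_force: 0.0
```

```bash
python3 -c "
from h import *
go(476.6,-17.1,20,14.7)"
```

```text
shift cm [-0.15  0.1   0.29] len 0.3 turn [ 0.001 -0.002  0.004]
```

Emit:
{"op": "step_arm", "data": {
  "plan": [-0.1, 0.1, 0.2, 0, 0, 0, 0, 0, 0, 0, 0, 0, 0, 0, 0, 0, 0, 0, 0, 0, 0, 0, 0, 0, 0, 0, 0, 0, 0, 0],
  "hand": 5.5,
  "newtons": 35
}}

```text
time_s: 27.13
ee_pos: [476.3, -17.5, 20.2]
ee_rot: [180.0, -0.0, 14.9]
force: [-0.6, 0.2, 1.0]
gripper_width: 65.5
gripper_force: 35.0
```

Emit:
{"op": "step_arm", "data": {
  "plan": [0, 0, 0, 0, 0, 0, 0, 0, -0.5, 0, 0, 0, 0, 0, -1, 0, 0, 0, 0, 0, -2, 0, 0, 0, 0, 0, -3, 0, 0, 0]
}}

```text
time_s: 27.55
ee_pos: [473.3, -17.1, 83.4]
ee_rot: [-179.9, 0.4, 14.9]
force: [0.6, 0.6, -3.5]
gripper_width: 65.6
gripper_force: 35.0
```

Emit:
{"op": "step_arm", "data": {
  "plan": [0, 0, -3, 0, 0, 0, 0, 0, 0, 0, 0, 0, 0, 0, 0, 0, 0, 0]
}}

```text
time_s: 27.8
ee_pos: [476.6, -17.3, 116.0]
ee_rot: [180.0, -0.2, 14.9]
force: [0.1, -0.1, -3.2]
gripper_width: 65.8
gripper_force: 35.0
```

```bash
python3 -c "
from h import *
go(410.2,302.3,120,14.9)"
```

```text
shift cm [  1.8  -32.59  -0.43] len 32.6 turn [ 0.001 -0.003 -0.   ]
```

Emit:
{"op": "step_arm", "data": {
  "plan": [0.2, -2.2, -0.1, 0, 0, 0, 0.2, -2.8, -0.1, 0, 0, 0, 0.2, -2.8, -0.1, 0, 0, 0, 0.2, -2.8, -0.1, 0, 0, 0, 0.2, -2.8, 0, 0, 0, 0]
}}

```text
time_s: 28.22
ee_pos: [449.2, 115.5, 117.0]
ee_rot: [-180.0, 0.3, 14.9]
force: [0.7, -0.1, -3.8]
gripper_width: 65.5
gripper_force: 35.0
```

Emit:
{"op": "step_arm", "data": {
  "plan": [0.2, -2.8, 0, 0, 0, 0, 0.2, -2.8, 0, 0, 0, 0, 0.1, -2.8, 0, 0, 0, 0, 0.1, -2.8, 0, 0, 0, 0, 0.1, -2.8, 0, 0, 0, 0]
}}

```text
time_s: 28.63
ee_pos: [419.9, 252.3, 116.6]
ee_rot: [179.9, 0.3, 14.9]
force: [0.3, -0.1, -3.3]
gripper_width: 65.7
gripper_force: 35.0
```

Emit:
{"op": "step_arm", "data": {
  "plan": [0.1, -2.8, 0, 0, 0, 0, 0, -2.4, 0, 0, 0, 0, 0, 0, 0, 0, 0, -0.12, 0, 0, 0, 0, 0, -0.12, 0, 0, 0, 0, 0, -0.12]
}}

```text
time_s: 29.05
ee_pos: [407.8, 301.9, 116.3]
ee_rot: [-180.0, 0.3, 35.9]
force: [-1.1, -0.3, -3.5]
gripper_width: 65.7
gripper_force: 35.0
```

Emit:
{"op": "step_arm", "data": {
  "plan": [0, 0, 0, 0, 0, -0.12, 0, 0, 0, 0, 0, -0.12, 0, 0, 0, 0, 0, -0.12, 0, 0, 0, 0, 0, -0.12, 0, 0, 0, 0, 0, -0.12]
}}

```text
time_s: 29.47
ee_pos: [408.1, 301.3, 116.4]
ee_rot: [-179.8, 0.3, 70.2]
force: [-0.1, 1.7, -3.4]
gripper_width: 66.1
gripper_force: 35.0
```

Emit:
{"op": "step_arm", "data": {
  "plan": [0, 0, 0, 0, 0, -0.12, 0, 0, 0, 0, 0, -0.12, 0, 0, 0, 0, 0, -0.08, 0, 0, 0, 0, 0, 0, 0, 0, 0, 0, 0, 0]
}}

```text
time_s: 29.88
ee_pos: [408.6, 301.6, 117.1]
ee_rot: [-179.8, 0.1, 88.1]
force: [0.1, -0.8, -3.9]
gripper_width: 65.8
gripper_force: 35.0
```

```bash
python3 -c "
from h import *
go(410.2,302.3,24.5,88)"
```

```text
shift cm [0.1  0.19 9.26] len 9.3 turn [-0.003  0.002  0.002]
```

Emit:
{"op": "step_arm", "data": {
  "plan": [0.1, 0.2, 3, 0, 0, 0, 0, 0, 2.5, 0, 0, 0, 0, 0, 2, 0, 0, 0, 0, 0, 0.9, 0, 0, 0, 0, 0, 0.2, 0, 0, 0]
}}

```text
time_s: 30.3
ee_pos: [410.2, 302.2, 30.7]
ee_rot: [-179.8, 0.2, 88.2]
force: [-0.1, -0.2, -4.3]
gripper_width: 65.8
gripper_force: 35.0
```

Emit:
{"op": "step_arm", "data": {
  "plan": [0, 0, 0.1, 0, 0, 0, 0, 0, 0, 0, 0, 0, 0, 0, 0, 0, 0, 0]
}}

```text
time_s: 30.55
ee_pos: [412.5, 303.9, 33.0]
ee_rot: [179.9, -0.1, 88.2]
force: [0.4, 1.0, -3.5]
gripper_width: 65.9
gripper_force: 35.0
```

Emit:
{"op": "step_arm", "data": {
  "plan": [0, 0, 0.3, 0, 0, 0, 0, 0, 0.2, 0, 0, 0, 0, 0, 0, 0, 0, 0]
}}

```text
time_s: 30.8
ee_pos: [411.6, 303.2, 27.0]
ee_rot: [180.0, 0.0, 88.2]
force: [-0.5, 0.3, -3.2]
gripper_width: 66.0
gripper_force: 35.0
```

Emit:
{"op": "step_arm", "data": {
  "plan": [0, 0, 0.2, 0, 0, 0, 0, 0, 0, 0, 0, 0]
}}

```text
time_s: 30.97
ee_pos: [411.6, 303.2, 24.7]
ee_rot: [-180.0, 0.0, 88.2]
force: [-0.7, 0.5, -3.6]
gripper_width: 65.7
gripper_force: 35.0
```

Emit:
{"op": "step_arm", "data": {
  "plan": [0, 0, 0.1, 0, 0, 0, 0, 0, 0, 0, 0, 0]
}}

```text
time_s: 31.13
ee_pos: [411.7, 303.3, 24.2]
ee_rot: [180.0, -0.0, 88.2]
force: [-1.3, -0.6, 1.0]
gripper_width: 65.6
gripper_force: 35.0
```

Touching down: release, lift, and move clear towards the middle for a final look.

Emit:
{"op": "step_arm", "data": {
  "plan": [0, 0, 0, 0, 0, 0, 0, 0, 0, 0, 0, 0, 0, 0, 0, 0, 0, 0, 0, 0, -1, 0, 0, 0, 0, 0, -3, 0, 0, 0],
  "hand": 9
}}

```text
time_s: 31.55
ee_pos: [409.4, 301.7, 61.7]
ee_rot: [-179.6, 0.3, 88.2]
force: [0.3, 1.5, -0.1]
gripper_width: 89.7
gripper_force: 0.0
```

Emit:
{"op": "step_arm", "data": {
  "plan": [0, 0, -4, 0, 0, 0, 0, 0, -4, 0, 0, 0, 0, 0, -4, 0, 0, 0, -3, 0, 0, 0, 0, 0, -3, 0, 0, 0, 0, 0]
}}

```text
time_s: 31.97
ee_pos: [411.5, 244.4, 187.7]
ee_rot: [179.6, -0.2, 88.4]
force: [-0.1, -0.0, -0.7]
gripper_width: 90.1
gripper_force: 0.0
```

Emit:
{"op": "step_arm", "data": {
  "plan": [-3, 0, 0, 0, 0, 0, -3, 0, 0, 0, 0, 0, -3, 0, 0, 0, 0, 0, -3, 0, 0, 0, 0, 0, -3, 0, 0, 0, 0, 0]
}}

```text
time_s: 32.38
ee_pos: [404.9, 92.1, 184.8]
ee_rot: [179.9, -0.0, 88.2]
force: [0.8, -1.3, -0.8]
gripper_width: 90.2
gripper_force: 0.0
```

Emit:
{"op": "step_arm", "data": {
  "plan": [-3, 0, 0, 0, 0, 0, -3, 0, 0, 0, 0, 0, -3, 0, 0, 0, 0, 0, 0, 0, 0, 0, 0, 0, 0, 0, 0, 0, 0, 0]
}}

```text
time_s: 32.8
ee_pos: [402.4, 2.5, 184.7]
ee_rot: [179.9, -0.0, 88.0]
force: [-0.4, -0.0, -0.6]
gripper_width: 89.7
gripper_force: 0.0
```

```bash
python3 -c "
from h import *
t=viewer.grab_frame('top'); s=viewer.grab_frame('side')
f=lambda p,u,v,w,h,k: cv2.resize(p['img'][v:v+h,u:u+w],None,fx=k,fy=k,interpolation=cv2.INTER_CUBIC)
save({'img':np.hstack([f(s,110,240,220,170,1.8),f(t,110,150,320,170,1.25)[:306] if 0 else cv2.resize(t['img'][150:320,110:430],(400,306))])},'c3')
# inner lid components
for n,uv,z,sm,vm in(('red',(399,235),20,90,90),('green',(391,290),30,80,140),('yellow',(172,208),32,80,130),('blue',(161,275),34,90,90)):
    m=mask(t,n,uv,40,sm,vm); k,l,stt,c=cv2.connectedComponentsWithStats(m)
    for i in range(1,k):
        v,u=np.nonzero(l==i); P=np.array([onz(t,q,z)[:2] for q in zip(u,v)],np.float32); print(n,len(u),np.round(cv2.minAreaRect(P)[0],1),np.round(cv2.minAreaRect(P)[1],1),round(cv2.minAreaRect(P)[2],1))
"
```

```text
red 409 [ 560.2 -297.8] [90.  72.3] 82.7
red 235 [ 562.5 -299.9] [45.8 34.9] 82.0
green 515 [ 420.1 -277.8] [108.2  80.6] 84.3
green 497 [ 421.9 -282.3] [70.3 42.6] 84.3
yellow 1407 [578.7 291.4] [ 92.7 133.4] 0.7
blue 1874 [408.3 294.3] [156.6 101.4] 88.0
```

View pics/c3.png

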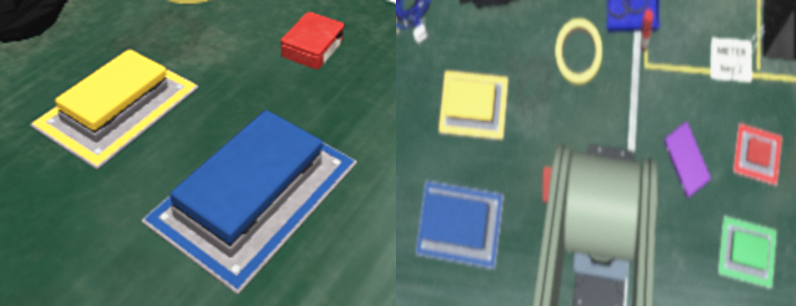

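All four lie flat in their outlines. In the side crop, yellow is at (110,95) and blue at (250,175). The apparent shift of those two in the top view matches the roughly 9 mm of parallax expected from lid height. Marker and tape are untouched and the arm is clear.

```bash
python3 -c "
from h import *
print(env.job_done())"
```

```text
the job is handed in; nothing more can be done
None
```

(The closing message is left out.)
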